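Put the bellows cap away through the sprung flap of the dust bin

TASK

Take the blue bellows cap from the bamboo tray and put it away in the white dust bin under the wire shelf: still holding the cap, push the green sprung flap inward with it, keep the flap open until the cap is well past it, let the cap go inside and draw the fingers out so that the flap springs fully shut. Leave the tamper, the glass cup and the canister standing where they are.

Things in the scene. Friction and masses are not known exactly. Their poses are not given: they have to be found in the camera images.
- cap: Blue hard silicone bellows cap standing on the tray: ribbed upright cylinder 40 mm across the ribs (ribs from 0 to 27 mm high), 34 mm tall plus a 3 mm black button on top, about 45 g. Round: can be gripped across any diameter. Origin: centre of its underside, z up its axis.
- tray: Bamboo tray, fixed to the counter, 170 (x) x 280 (y) x 14 mm high, rim 6 mm thick, inner floor 6 mm above the counter. The cap and the tamper stand on it, one near each y end (either way round), 100 to 155 mm apart. Origin: centre of its underside.
- bin: White dust bin, clear roof and back, fixed: 240 deep (x) x 200 wide (y) x 174 mm high, walls 6 mm, floor 5 mm. Origin: centre of its underside; -x is its front, roughly towards the robot. Front wall 88 mm high; from its top edge (x = -120 mm) the face, filled by the flap, slopes up and back at 40 degrees from horizontal to the hinge at x = -24, z = 168 mm.
- mouth: The opening in the bin's sloping face (fixed to the bin, does not move with the flap): 125 mm along the slope, 150 mm wide. Origin: its centre, in the plane of the shut flap; x points up the slope to the hinge, y along the hinge, z square out of the face (up, towards the robot). Inside, apart from the flap, it is free for 90 mm along -z from the origin.
- flap (a joint): Angle of the green flap (118 x 146 x 5 mm), hinged along the mouth's upper edge, swinging inward: 0 shut, grows as it is pushed in, stop at 1.4 rad. A spring drives it shut: 1 to 2.5 N hold it open. With the cap's underside 65 mm inside the mouth plane at its middle it stands near 1.0 rad. It follows the fingers shut as they are drawn out.
- tamper: Steel tamper with dark wooden handle, standing on the tray, base 58 mm across, 92 mm tall, 0.35 kg. Bystander. Origin: centre of its underside.
- cup: Empty glass espresso cup on the counter, rim 68 mm across, 65 mm tall. Bystander. Origin: centre of its underside.
- canister: Grey plastic canister with black lid and wire latch on the counter, 104 mm across, 133 mm tall. Bystander. Origin: centre of its underside.
- shelf_edge (a point): Middle of the front edge of the dark wire shelf that stands over the bin, 312 mm above the counter, 250 mm wide, running back from here (saucers on its rear corners reach 331 mm). It keeps a vertical gripper off the flap: the tool must come in tilted 27 to 45 degrees from vertical (40 is square to the sloping face), pointing down and to the bin's +x.
Things that resemble listed ones, but are neither listed nor needed, are in the scene too. Of the things like the cap, leave any that is brown, orange or pink; of the rest the smaller one is meant.

How it is judged (in metres and radians):
On the way:
1. the cap, held by the fingers, is well past the mouth (its underside centre over 30 mm inside the mouth plane) with the flap held open over 0.4 rad (contact force between the fingers and cap above 0.5 N and z of cap in the frame of mouth below -0.03 m and x of cap in the frame of bin between -0.115 and 0.115 m and y of cap in the frame of bin between -0.09 and 0.09 m and z of cap in the frame of bin above 0 m and value of joint flap above 0.4 rad), for 0.1 s.
At the end, for the whole second after the job is handed in: The cap lies at rest (under 30 mm/s), any way up, on the floor inside the bin (its origin within the walls and less than 60 mm above the counter), the flap is shut (under 0.08 rad), and the tamper, cup and canister stand upright (within 0.2 rad) within 30 mm of where they began (x of cap in the frame of bin between -0.115 and 0.115 m and y of cap in the frame of bin between -0.095 and 0.095 m and z of cap in the frame of bin between 0 and 0.06 m and linear speed of cap below 0.03 m/s and value of joint flap below 0.08 rad and distance of each of tamper, cup, canister from where it was at the start of the episode below 0.03 m and angle between each of tamper, cup, canister's own z axis and vertical below 0.2 rad); the robot touches nothing.
It fails at once if the tamper, the glass cup or the canister is knocked over (angle between any of tamper, cup, canister's own z axis and vertical above 0.5 rad).
It also fails if it takes over 40 s, if anything falls off the work surface, if the arm or the gripper's body presses on something with over 40 N, if the wrist force passes 120 N, or if a joint passes its speed limit or range.

ROBOT

A 6-joint arm with a two-finger parallel gripper is mounted at the origin on the work surface. World frame = base frame: x ahead of the robot, y to its left, z up, the work surface at z = 0. Lengths are in mm, angles in rad, forces in N, time in s.
With the tool pointing down it reaches from about 350 to 775 mm from the base axis. Payload 7.3 kg.
Tool frame: the origin (TCP) lies at the very end of the fingers, on their centre line; the grasp point (between the pads) lies 19 mm behind it; z points along the fingers, y is the line along which they close (so a half turn about z gives the same grasp; the last joint's range is limited). The gripper opens to 92 mm and grips with 3 to 60 N. Pads are 19 mm wide; open, the fingers measure 130 mm over their backs; the gripper's body (75 mm by 190 mm) begins 47 mm behind the grasp point.
Start: joints at [-1.459, 0.342, 1.524, -0, 1.275, -0.146], TCP at [133.873, -507.664, 226.741] pointing down, gripper open.
Joint ranges: [-2.53, 2.53], [-0.77, 2.02], [0.04, 2.7], [-1, 4.14], [0.28, 2.66], [-3.11, 3.11]. Speed limits (rad/s): [2.57, 2.57, 3.14, 3.14, 3.14, 3.14].

INTERFACE

Orientations are given as [roll, pitch, yaw] about the fixed x, y, z axes, in that order (R = Rz(yaw) Ry(pitch) Rx(roll)).
In Python, from plant import get_obs, vision, workorder gives the robot as it stands.
- The arm moves only by the shell command python3 -m pendant 'ROWS' [OPENING]. ROWS is a JSON object of lists of equal length, an entry for each row: "dp": the shift along the tool's x, y, z in m, a list of three; "rotation": the turn, a rotation vector about the tool's x, y, z in rad, a list of three. A call has 1 to 8 rows; each row is the pose to reach, as a shift and turn from the pose commanded when the call began, along the tool's axes at that moment; what a row does not reach only later rows make up. A row lasts 1/8 s, in which the tool goes at most 62.5 mm and 10.7 degrees, less where a joint would pass 70% of its speed; a pose out of reach is approached as far as the arm can. A call with a gripper value outside its range is refused whole. OPENING is the finger opening in m, from 0 to 0.0918, set as the call begins (- or left out, the last holds). The fingers move at their own pace and stop on an object; the grip force is fixed at half the most. Time passes only in rows, so rows that repeat a pose let the fingers close. It gives the time, the measured TCP pose, the force, the opening and the grip force at its end, in the units of the state.
- get_obs(): the state, without advancing time (a new reading comes with each control period).
- vision.capture(name): name is "scene" or "top"; returns a dict with "pixels" (384x512x3 uint8, red, green, blue), "vfov" (degrees; the focal length in pixels is half the picture's height over the tangent of half this angle, whatever the lens; pixels are square), "cx", "cy" (the principal point, pixels), "pose" (4x4, takes a point from camera to world coordinates). Camera axes: x right, y up, looking along -z (the intrinsics and any distortion apply to the point x, -y, -z); pixel columns grow to the right and rows downward; lengths in mm; the calibration is good to about 2 mm. A picture is of the moment at which its call begins. There is no depth.
- workorder.close_job(): hands the job in; it is judged then, once.
The state is a dict: "time": time; "joint_positions": joint angles; "dq": joint speeds; "tau": joint torques, N m; "tool_pos": TCP position; "tcp_rot": TCP orientation; "contact_force": force on the tool from outside, world axes, zero at the start; "moment": the same for the moment, N m; "grip_width": finger opening in mm; "finger_force": force on a finger pad.
Only numpy, scipy, OpenCV 4.12 (cv2) and the standard library are available. Lean on these libraries where they do the work, as an engineer would, in place of code of your own. Each camera call takes 0.05 s, during which the arm holds its last target. There are 200 camera calls.

## Working session

There is one attempt and no reset: what is moved stays moved. The work goes in short steps, Python scripts to look and compute and a shell command to move; the robot and the scene stay as the last step left them, time stands still between calls to the robot, and variables do not carry over. Pictures are saved under pics/ and viewed, at most 10 in all, crops included, and the job is handed in when it is done.

```bash
mkdir -p pics; ls
python3 - <<'E'
from plant import get_obs, vision
import cv2,numpy as np
o=get_obs(); print({k:np.round(v,3).tolist() for k,v in o.items()})
for n in ("scene","top"):
    c=vision.capture(n); print(n,{k:np.round(v,4).tolist() for k,v in c.items() if k!="pixels"})
    cv2.imwrite(f"pics/{n}0.png",cv2.resize(c["pixels"][:,:,::-1],(768,576)))
    np.save(f"{n}0.npy",c,allow_pickle=True)
E
```

```text
pics
{'time': 0.0, 'joint_positions': [-1.459, 0.343, 1.525, 0.0, 1.275, -0.146], 'dq': [-0.0, 0.0, 0.0, 0.0, 0.001, 0.001], 'tau': [-0.0, -43.125, -24.422, 0.072, 0.056, -0.0], 'tool_pos': [133.838, -507.232, 226.049], 'tcp_rot': [-3.14, -0.0, 0.258], 'contact_force': [-0.517, 0.224, -0.143], 'moment': [0.019, -0.075, -0.012], 'finger_force': 0.0, 'grip_width': 91.779}
scene {'vfov': 44.3423, 'cx': 248.5177, 'cy': 189.9642, 'pose': [[0.856, -0.3807, 0.3496, 945.6127], [0.5169, 0.6276, -0.5822, -702.5736], [0.0022, 0.6791, 0.734, 1049.8402], [0.0, 0.0, 0.0, 1.0]]}
top {'vfov': 53.2992, 'cx': 258.8873, 'cy': 188.6753, 'pose': [[0.0202, 0.9951, -0.0963, 456.6277], [-0.9997, 0.0186, -0.0177, -33.1996], [-0.0159, 0.0967, 0.9952, 1090.1965], [0.0, 0.0, 0.0, 1.0]]}
```

View pics/scene0.png

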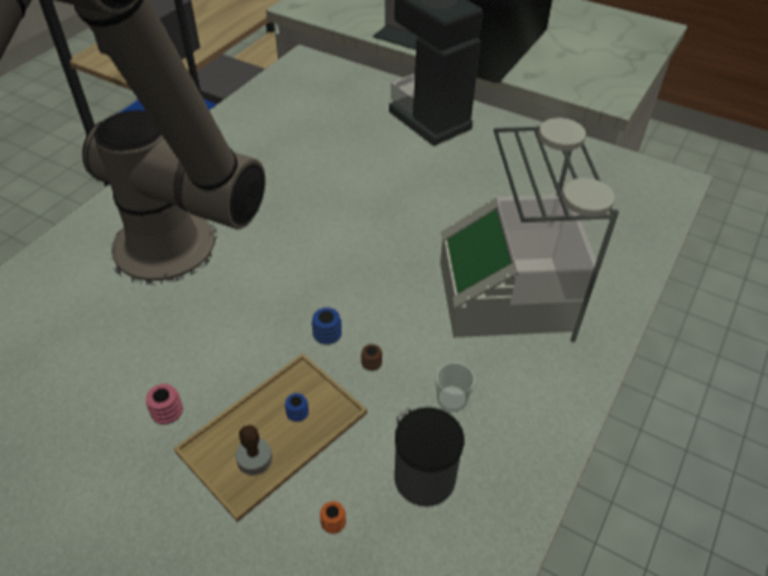

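View pics/top0.png

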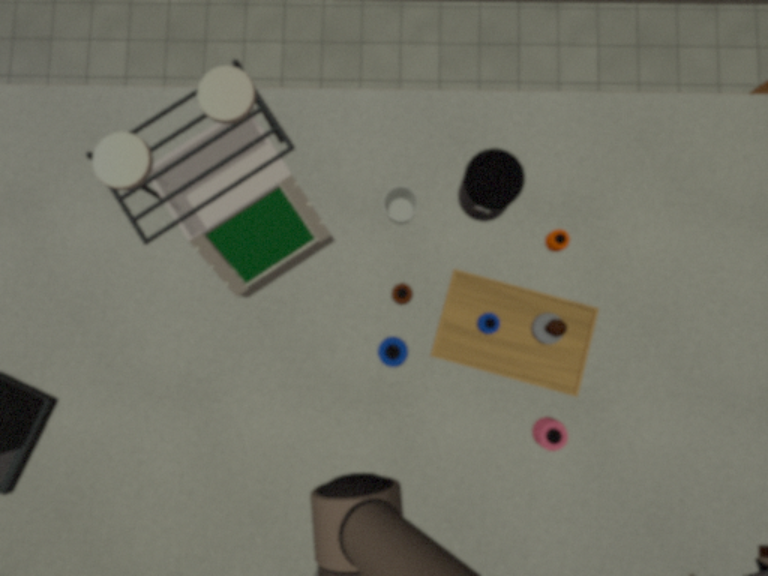

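The scene shows the small blue cap on the tray at (297,406) beside the tamper (253,452). The bin's green flap is at (480,250) with the shelf above it, the cup is at (455,387) and the canister at (428,455). The top view shows the cap at (488,323), the tamper at (550,328) and the flap at (260,235). The other blue cap, at (393,352), is bigger.

```bash
cat > h.py <<'E'
import cv2,numpy as np
def ray(c,u,v):
    f=192/np.tan(np.radians(c["vfov"]/2)); P=np.array(c["pose"])
    d=P[:3,:3]@np.array([(u-c["cx"])/f,-(v-c["cy"])/f,-1.]); return P[:3,3],d/np.linalg.norm(d)
def plane(c,uv,z):
    o,d=ray(c,*uv); return o+d*(z-o[2])/d[2]
def tri(a,ua,b,ub):
    (o1,d1),(o2,d2)=ray(a,*ua),ray(b,*ub)
    s=np.linalg.lstsq(np.c_[d1,-d2],o2-o1,rcond=None)[0]; p,q=o1+s[0]*d1,o2+s[1]*d2
    return (p+q)/2,np.linalg.norm(p-q)
def blobs(c,lo,hi,amin=30):
    m=cv2.inRange(cv2.cvtColor(c["pixels"],cv2.COLOR_RGB2HSV),np.array(lo),np.array(hi))
    return m,[k for k in cv2.findContours(m,cv2.RETR_EXTERNAL,cv2.CHAIN_APPROX_NONE)[0] if cv2.contourArea(k)>amin]
def load(n): return np.load(n+".npy",allow_pickle=True).item()
E
python3 - <<'E'
from h import *
C={n:load(n+"0") for n in("scene","top")}; np.set_printoptions(precision=1,suppress=True)
G={}
for n,c in C.items():
    for nm,lo,hi,am in(("blue",(105,120,50),(125,255,255),30),("green",(50,100,30),(85,255,200),500),("bamboo",(12,70,80),(28,255,255),3000)):
        m,k=blobs(c,lo,hi,am)
        for q in k:
            r=cv2.minAreaRect(q); ap=cv2.approxPolyDP(cv2.convexHull(q),.04*cv2.arcLength(q,True),True)[:,0]
            print(n,nm,cv2.contourArea(q),np.array(r[0]),np.array(r[1]),cv2.boundingRect(q),ap.tolist() if nm!="blue" else "")
    # black button on small cap
    u,v=(325,215) if n=="top" else (198,270)
    g=c["pixels"][v-14:v+15,u-14:u+15].max(2); print(g[::1,::1][4:24,4:24])
E
```

```text
scene blue 180.5 [197.5 271. ] [16. 13.] (191, 263, 14, 17) 
scene blue 325.0 [217.5 217. ] [22. 17.] (209, 206, 18, 23) 
scene blue 47.0 [88.3 70.4] [ 6.4 15.1] (81, 67, 16, 8) 
scene green 1251.5 [317.6 167.2] [34.7 47.5] (299, 141, 41, 53) [[330, 141], [339, 175], [305, 193], [299, 159]]
scene bamboo 6521.0 [180.  286.4] [ 63.1 115.9] (116, 236, 128, 111) [[202, 236], [243, 274], [157, 346], [116, 298]]
[[124 124 127 129 130 131 132 128 125 125 123 123 123 121 119 116 117 117
  120 124]
 [126 128 130 133 132 128 125 116 105 102 103 108 115 117 117 119 117 123
  127 129]
 [129 131 132 131 125 111  99  96  99  97  98  96  93  96 113 121 124 127
  129 131]
 [131 132 132 125 106 100 102 101  91  88  95 105 106 103  94 121 130 132
  131 131]
 [131 131 126 105  99 104  90  78  61  55  66  81  97 107 102 106 126 132
  131 129]
 [130 129 112  98 107  94  62  39  27  26  29  42  72 103 108 100 109 129
  132 130]
 [129 122  91 105 106  76  38  27  25  27  27  27  49  94 108 107  96 124
  131 133]
 [128 120  97 109 105  68  29  27  30  30  28  29  39  87 107 109  98 112
  130 132]
 [124 113 
[... 2353 characters left out ...]
 106 101
  104 126]
 [134 126 110  81  94 110 114 104  89  63  48  28  37  48  76  99 106 101
  105 125]
 [131 131 116  95  91 104 108 110 100  88  73  67  68  77  91 106 104  98
  115 124]
 [128 129 122 103  87  96 100 103 108 103  99  97  99 100 104 109 101 102
  121 128]
 [124 124 123 116  98  81  89  96 106 109 110 108 111 111 108  99  93 116
  126 133]
 [123 122 122 120 111 101  83  90 100 102 109 105 104 105  98 104 115 123
  129 131]
 [119 121 121 122 120 115 109  97  84  83  89  90  88 101 116 119 125 129
  132 131]
 [120 122 124 121 120 117 120 116 108 106 110 109 114 118 122 127 129 131
  131 130]
 [121 121 120 121 117 121 123 122 118 117 118 120 123 122 125 129 130 130
  130 133]]
```

Run:
```python
from h import *
S,T=load("scene0"),load("top0"); np.set_printoptions(precision=1,suppress=True)
def btn(c,u,v,r=9,th=60):
    g=c["pixels"].max(2)[v-r:v+r+1,u-r:u+r+1]; w=np.clip(th-g.astype(float),0,None); y,x=np.mgrid[-r:r+1,-r:r+1]
    return u+(w*x).sum()/w.sum(),v+(w*y).sum()/w.sum()
b=btn(S,197,267,8,55),btn(T,326,215,6,60); print("cap top",b,tri(S,b[0],T,b[1]))
names=["F+y","F-y","H+y","H-y"]
ps=[(299,159),(305,193),(330,141),(339,175)]; pt=[(164,187),(207,159),(138,157),(186,126)]
P=[]
for n,a,c in zip(names,ps,pt):
    p,e=tri(S,a,T,c); P.append(p); print(n,p,e)
P=np.array(P); print("lens",*(np.linalg.norm(P[i]-P[j]) for i,j in((0,1),(2,3),(0,2),(1,3))))
# tray
ps=[(202,236),(243,274),(157,346),(116,298)]
pt=[(288,237),(302,180),(398,205),(385,262)]
for a,c in zip(ps,pt): p,e=tri(S,a,T,c); print("tray",p,e)
for n,uv,z in(("tamper",(364,219),6),("tamper top",(370,218),90),("cup",(267,140),5),("canister",(329,119.5),133),("brown",(268,196),25),("bigblue",(262,234.5),45)): print(n,plane(T,uv,z))
for n,a,t in(("canister lid",(286.5,293),(329,120)),("shelf -y corner",(410,141),(195,98)),("shelf +y",(349,146),(97,161))): print(n,tri(S,a,T,t))
x=cv2.resize(T["pixels"][30:210,50:300],(800,576),interpolation=cv2.INTER_CUBIC); y=cv2.resize(S["pixels"][60:240,270:450],(576,576),interpolation=cv2.INTER_CUBIC)
cv2.imwrite("pics/tc.png",x[:,:,::-1]); cv2.imwrite("pics/sc.png",y[:,:,::-1])
```

```text
cap top ((np.float64(196.8236074270557), np.float64(267.0928381962865)), (np.float64(326.33853354134163), np.float64(215.0374414976599))) (array([ 490.2, -199.2,   42. ]), np.float64(2.196796428719617))
F+y [553.7 233.9  97.8] 3.018255832260601
F-y [629.4 123.2  96.9] 1.4403454813551617
H+y [621.  285.2 159.8] 2.6995007645415368
H-y [699.7 167.6 165.4] 2.351751780902648
lens 134.0920182633359 141.5526096766118 104.87722496007578 107.71629520980296
tray [429.4 -96.2  13.7] 5.978936032251071
tray [ 589.1 -136.     5.6] 0.7303884515345039
tray [ 522.7 -405.7    9.5] 0.48441056276455363
tray [ 364.5 -364.1   21.2] 0.2897956872875188
tamper [ 481.4 -311.3    6. ]
tamper top [ 482.4 -305.3   90. ]
cup [703.2 -34.4   5. ]
canister [ 729.9 -191.4  133. ]
brown [539.7 -40.1  25. ]
bigblue [433.1 -25.5  45. ]
canister lid (array([ 735.1, -191.8,  119.9]), np.float64(6.450492270526796))
shelf -y corner (array([785.2, 149. , 318.7]), np.float64(137.99003374832031))
shelf +y (array([632.7, 450.7,  18.9]), np.float64(3.9640105506518943))
```

View pics/tc.png

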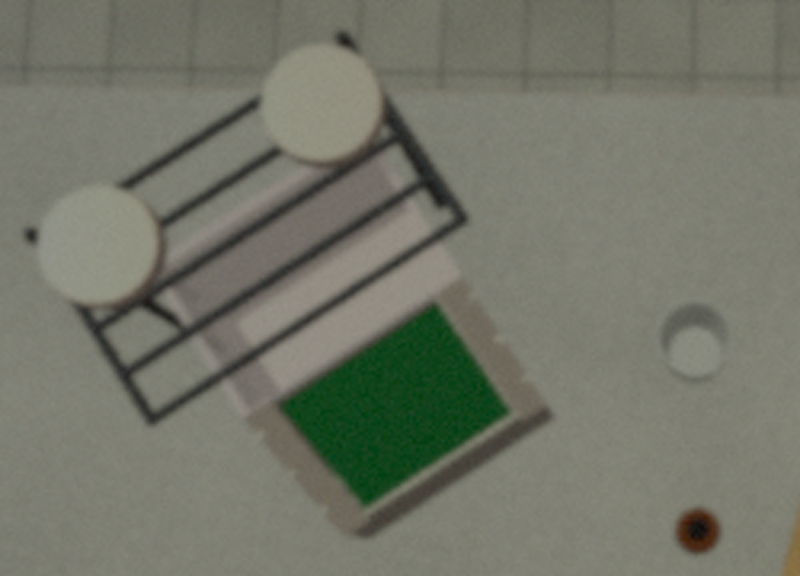

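View pics/sc.png

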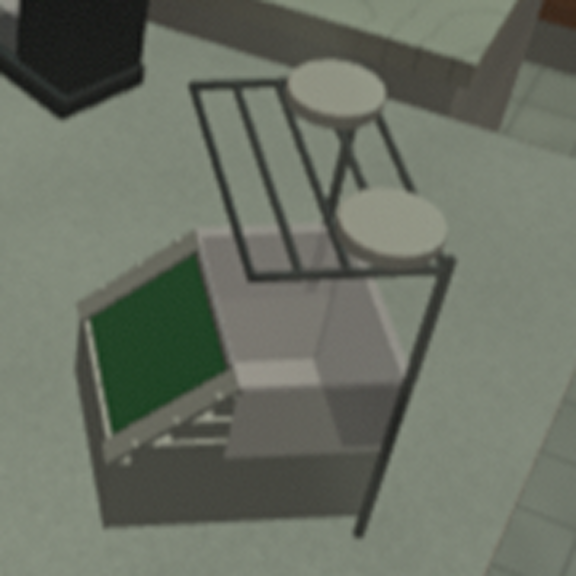

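The small cap's top is at (490,-199,42), so its underside is about 6 mm up on the tray floor. The crops give shelf front-edge corners of about (97,161) and (195,98) in the top view, and (330,87) and (349,146) in the scene view. I'll compute the bin frame from these and start moving.

```bash
python3 - <<'E'
from h import *
S,T=load("scene0"),load("top0"); np.set_printoptions(precision=1,suppress=True)
P=np.array([[553.7,233.9,97.8],[629.4,123.2,96.9],[621,285.2,159.8],[699.7,167.6,165.4]])
w=(P[0]-P[1]+P[2]-P[3]); yaw=np.arctan2(-w[0],w[1]); ex=np.array([np.cos(yaw),np.sin(yaw),0]); ey=np.array([-ex[1],ex[0],0])
def cr(x,y,ox,oy): return ox+x/3.2,oy+y/3.2
t=lambda x,y:cr(x,y,50,30); s=lambda x,y:cr(x,y,270,60)
# front-wall top outer edge ends, outer corners of frame
print("yaw",yaw)
mc=P.mean(0); sl=np.array([.766*ex[0],.766*ex[1],.643]); mouth=mc-3.5*sl; binc=mouth+72*ex; binc[2]=0
print("mouth",mouth,"bin",binc)
for n,a,b in(("sh+y",s(193,87),t(150,418)),("sh-y",s(252,275),t(463,217))):
    p,e=tri(S,a,T,b); print(n,p,e,"in bin",(p-binc)@ex,(p-binc)@ey)
for n,uv,z in(("front top -y",t(550,410),88),("front top +y",t(350,533),88)): 
    p=plane(T,uv,z); print(n,p,(p-binc)@ex,(p-binc)@ey)
E
python3 -m pendant '{"dp":[[0.047,-0.023,0.0085],[0.094,-0.046,0.017],[0.141,-0.069,0.0255],[0.188,-0.092,0.034],[0.235,-0.115,0.043],[0.282,-0.138,0.051],[0.329,-0.161,0.06],[0.376,-0.184,0.068]],"rotation":[[0,0,-0.125],[0,0,-0.25],[0,0,-0.375],[0,0,-0.5],[0,0,-0.625],[0,0,-0.75],[0,0,-0.875],[0,0,-1.0]]}' 0.07
```

```text
yaw 0.5946443494986374
mouth [623.7 201.  127.7] bin [683.4 241.3   0. ]
sh+y [585.5 319.8 308.9] 2.1681005684497663 in bin -37.099260460942496 119.83289836878603
sh-y [721.6 119.8 314.4] 3.383532421045728 in bin -36.40922981582854 -122.10298437909101
front top -y [633.4  84.7  88. ] -129.1897887032971 -101.74678691255448
front top +y [527.9 246.7  88. ] -125.7745443726929 91.61487282818779
time: 1.1
tool_pos: [451.5, -232.5, 158.2]
tcp_rot: [-3.141, 0.0, 1.262]
contact_force: [-0.9, -0.9, 0.2]
grip_width: 70.4
finger_force: 0.0
```

```bash
python3 -m pendant '{"dp":[[0.0435,0.027,0],[0.0435,0.027,0.03],[0.0435,0.027,0.06],[0.0435,0.027,0.09],[0.0435,0.027,0.115],[0.0435,0.027,0.135],[0.0435,0.027,0.145],[0.0435,0.027,0.145]],"rotation":[[0,0,0],[0,0,0],[0,0,0],[0,0,0],[0,0,0],[0,0,0],[0,0,0],[0,0,0]]}' 0.07
python3 -m pendant '{"dp":[[0,0,0],[0,0,0],[0,0,0],[0,0,0],[0,0,0],[0,0,0]],"rotation":[[0,0,0],[0,0,0],[0,0,0],[0,0,0],[0,0,0],[0,0,0]]}' 0.02
```

```text
time: 2.1
tool_pos: [489.3, -200.7, 13.2]
tcp_rot: [-3.14, -0.0, 1.258]
contact_force: [-0.0, 0.5, 0.7]
grip_width: 69.7
finger_force: 0.0
time: 2.85
tool_pos: [489.8, -200.9, 14.1]
tcp_rot: [3.141, 0.0, 1.258]
contact_force: [-0.6, 0.1, 5.5]
grip_width: 38.8
finger_force: 30.0
```

```bash
python3 -m pendant '{"dp":[[0,0,-0.03],[0,0,-0.07],[0,0,-0.12],[0,0,-0.17],[0,0,-0.205],[0,0,-0.205]],"rotation":[[0,0,0],[0,0,0],[0,0,0],[0,0,0],[0,0,0],[0,0,0]]}'
python3 -m pendant '{"dp":[[0.045,-0.005,0],[0.1,-0.012,0],[0.155,-0.019,0],[0.21,-0.025,0],[0.265,-0.032,0],[0.32,-0.039,0],[0.363,-0.044,0],[0.363,-0.044,0]],"rotation":[[0,0,0.09],[0,0,0.19],[0,0,0.29],[0,0,0.39],[0,0,0.49],[0,0,0.58],[0,0,0.663],[0,0,0.663]]}'
python3 -m pendant '{"dp":[[0,0,0],[0,0,0],[0,0,0],[0,0,0],[0,0,0],[0,0,0]],"rotation":[[0,0.12,0],[0,0.26,0],[0,0.41,0],[0,0.56,0],[0,0.698,0],[0,0.698,0]]}'
python3 - <<'E'
from plant import get_obs,vision
import cv2,numpy as np
from scipy.spatial.transform import Rotation as R
o=get_obs(); Rt=R.from_euler("xyz",o["tcp_rot"]).as_matrix(); print(Rt.round(3),o["joint_positions"])
m=np.array([623.7,201,127.7]); print("tool-frame shift to mouth centre",Rt.T@(m-o["tool_pos"]))
a=vision.capture("scene")["pixels"][40:280,200:460]; cv2.imwrite("pics/s1.png",cv2.resize(a,(650,600),interpolation=cv2.INTER_CUBIC)[:,:,::-1])
E
```

```text
time: 3.6
tool_pos: [490.8, -201.4, 221.2]
tcp_rot: [3.136, 0.001, 1.258]
contact_force: [0.3, -0.4, -2.1]
grip_width: 39.2
finger_force: 30.0
time: 4.6
tool_pos: [558.8, 160.9, 216.4]
tcp_rot: [-3.14, 0.003, 0.599]
contact_force: [-0.8, -0.8, -0.9]
grip_width: 39.2
finger_force: 30.0
time: 5.35
tool_pos: [557.6, 156.2, 216.4]
tcp_rot: [-3.14, -0.696, 0.591]
contact_force: [0.3, -0.1, -0.5]
grip_width: 39.3
finger_force: 30.0
[[ 0.637  0.558  0.531]
 [ 0.428 -0.83   0.358]
 [ 0.641 -0.001 -0.768]] [-0.08842798  0.20137316  1.98890486  0.87677084  0.55304472  0.21866566]
tool-frame shift to mouth centre [  4.41451976  -0.21025525 119.29991128]
```

View pics/s1.png

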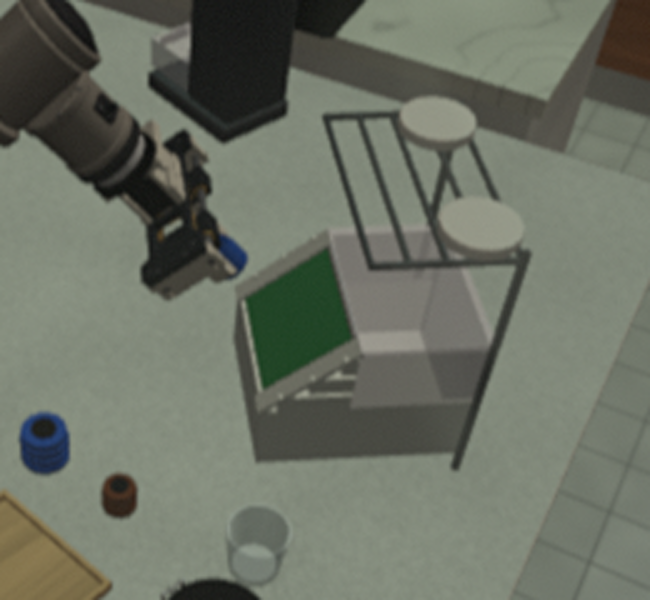

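The cap is held at (235,255), square to the green flap at (300,320) and clear of the shelf edge. I'll push in now.

```bash
python3 -m pendant '{"dp":[[0.004,0,0.03],[0.004,0,0.06],[0.004,0,0.085],[0.004,0,0.1],[0.004,0,0.115],[0.004,0,0.13],[0.004,0,0.14],[0.004,0,0.14]],"rotation":[[0,0,0],[0,0,0],[0,0,0],[0,0,0],[0,0,0],[0,0,0],[0,0,0],[0,0,0]]}'
python3 -m pendant '{"dp":[[0,0,0.01],[0,0,0.02],[0,0,0.03],[0,0,0.03],[0,0,0.03]],"rotation":[[0,0,0],[0,0,0],[0,0,0],[0,0,0],[0,0,0]]}'
python3 - <<'E'
from plant import get_obs,vision
import cv2,numpy as np
from scipy.spatial.transform import Rotation as R
o=get_obs(); Rt=R.from_euler("xyz",o["tcp_rot"]).as_matrix()
print("tcp from mouth, tool frame",-Rt.T@(np.array([623.7,201,127.7])-o["tool_pos"]))
a=vision.capture("scene")["pixels"][90:230,270:430]; cv2.imwrite("pics/s2.png",cv2.resize(a,(640,560),interpolation=cv2.INTER_CUBIC)[:,:,::-1])
E
```

```text
time: 6.4
tool_pos: [635.9, 209.6, 112.4]
tcp_rot: [-3.141, -0.695, 0.594]
contact_force: [-2.8, -2.8, -1.7]
grip_width: 39.2
finger_force: 30.0
time: 7.02
tool_pos: [651.9, 221.1, 90.1]
tcp_rot: [-3.141, -0.696, 0.595]
contact_force: [-2.4, -0.7, -2.2]
grip_width: 39.0
finger_force: 30.0
tcp from mouth, tool frame [ 2.44582649 -0.7817211  51.04913213]
```

View pics/s2.png

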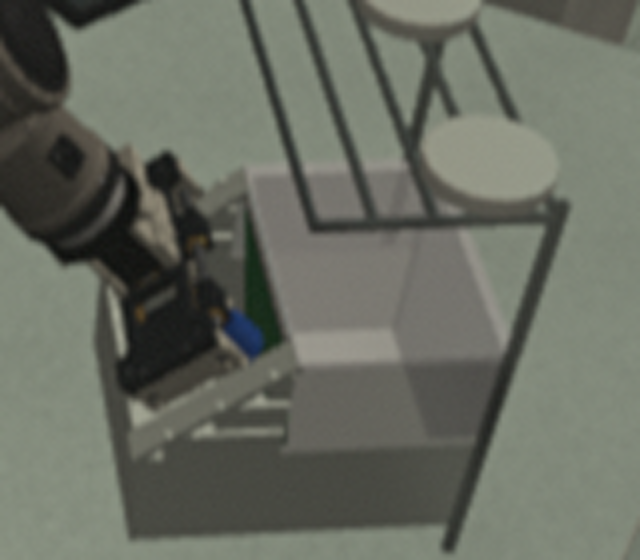

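The cap (245,335) is well past the mouth and the green flap is pressed open behind it (262,300). Only the flap's spring force shows. I'll release and draw out straight.

```bash
python3 -m pendant '{"dp":[[0,0,0],[0,0,0],[0,0,0],[0,0,0],[0,0,0],[0,0,0],[0,0,0]],"rotation":[[0,0,0],[0,0,0],[0,0,0],[0,0,0],[0,0,0],[0,0,0],[0,0,0]]}' 0.065
python3 - <<'E'
from plant import vision
import cv2
a=vision.capture("scene")["pixels"][90:230,270:430]; cv2.imwrite("pics/s3.png",cv2.resize(a,(640,560),interpolation=cv2.INTER_CUBIC)[:,:,::-1])
E
```

```text
time: 7.95
tool_pos: [652.7, 221.0, 91.1]
tcp_rot: [3.141, -0.698, 0.595]
contact_force: [-0.8, -2.6, 1.7]
grip_width: 64.9
finger_force: 1.1
```

View pics/s3.png

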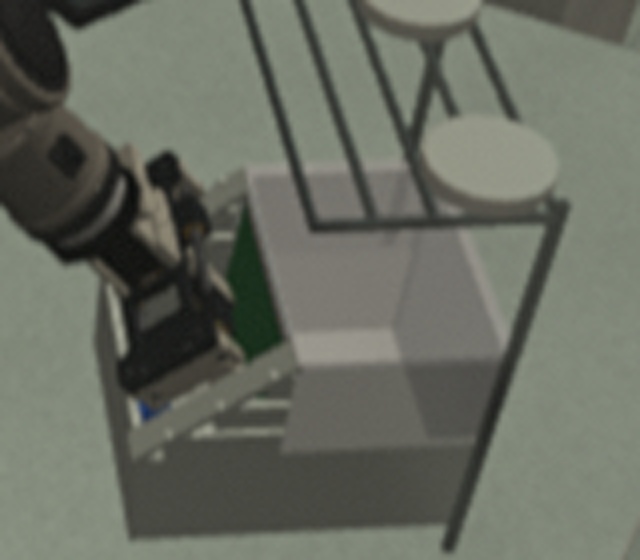

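The flap rests on the fingertips, and the cap has dropped: blue shows at (150,410), low behind the front wall. I'll check where that ray lands before withdrawing.

Run:
```python
from h import *
from plant import vision,get_obs
c=vision.capture("scene"); b=np.array([683.4,241.3,0]);ex=np.array([.8284,.5602,0]);ey=np.array([-.5602,.8284,0])
m,k=blobs(c,(100,110,30),(130,255,255),3)
for q in k:
    uv=q[:,0].mean(0); print(uv,len(q))
    for z in(20,60,90): p=plane(c,uv,z)-b; print(z,(p@ex).round(),(p@ey).round())
o=get_obs(); print(o["contact_force"],o["finger_force"])
```

```text
[217.4516129  216.90322581] 62
20 -353.0 -77.0
60 -352.0 -110.0
90 -351.0 -135.0
[91.53488372 70.23255814] 43
20 -837.0 686.0
60 -817.0 623.0
90 -802.0 576.0
[-0.87975977 -1.64480142  0.84406397] 1.0862275180988945
```

Run:
```python
from h import *
c=load("scene0"); b=np.array([683.4,241.3,0]);ex=np.array([.8284,.5602,0]);ey=np.array([-.5602,.8284,0])
for z in(10,25,40,60,90,110): p=plane(c,(307.5,192.5),z)-b; print(z,(p@ex).round(),(p@ey).round())
```

```text
10 -84.0 13.0
25 -87.0 -1.0
40 -91.0 -14.0
60 -95.0 -32.0
90 -102.0 -60.0
110 -106.0 -78.0
```

That pixel fits the cap lying on the bin floor, at about (-87,0) in the bin frame. Withdrawing.

```bash
python3 -m pendant '{"dp":[[0,0,-0.01],[0,0,-0.025],[0,0,-0.04],[0,0,-0.055],[0,0,-0.07],[0,0,-0.09],[0,0,-0.12],[0,0,-0.15]],"rotation":[[0,0,0],[0,0,0],[0,0,0],[0,0,0],[0,0,0],[0,0,0],[0,0,0],[0,0,0]]}'
python3 -m pendant '{"dp":[[0,0,-0.04],[0,0,-0.08],[0,0,-0.08],[0,0,-0.08],[0,0,-0.08],[0,0,-0.08]],"rotation":[[0,0,0],[0,0,0],[0,0,0],[0,0,0],[0,0,0],[0,0,0]]}'
python3 - <<'E'
from plant import vision
import cv2,numpy as np
from h import blobs
a=vision.capture("scene"); t=vision.capture("top")
for c in(a,t): print([cv2.approxPolyDP(cv2.convexHull(q),.04*cv2.arcLength(q,True),True)[:,0].tolist() for q in blobs(c,(50,100,30),(85,255,200),500)[1]])
f=np.vstack([cv2.resize(a["pixels"][60:360,100:460],(720,600))])
cv2.imwrite("pics/s4.png",f[:,:,::-1])
E
```

```text
time: 9.05
tool_pos: [571.7, 166.9, 206.9]
tcp_rot: [-3.141, -0.698, 0.595]
contact_force: [1.0, -0.1, -1.0]
grip_width: 64.9
finger_force: 0.0
time: 9.8
tool_pos: [530.0, 138.6, 266.1]
tcp_rot: [-3.14, -0.696, 0.594]
contact_force: [0.4, -1.1, -1.0]
grip_width: 65.0
finger_force: 0.0
[[[330, 140], [339, 175], [305, 193], [299, 159]]]
[[[186, 126], [207, 159], [164, 187], [139, 156]]]
```

View pics/s4.png

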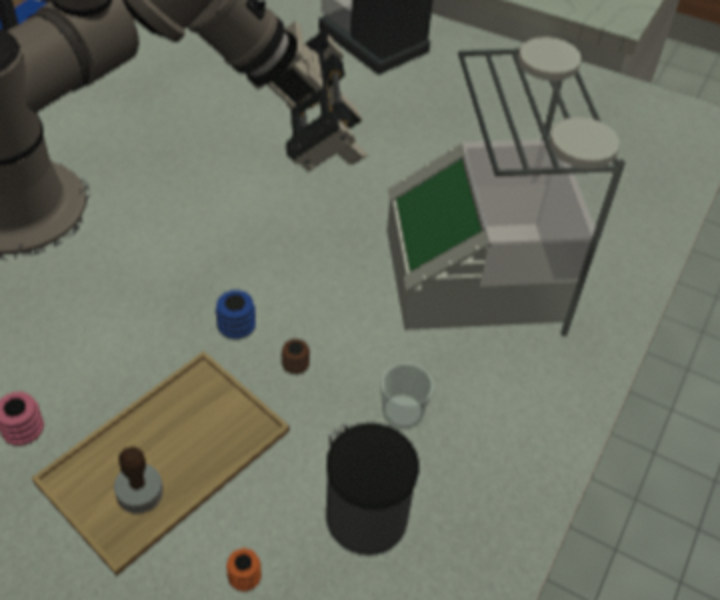

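The flap (440,215) is shut, with its corners back within a pixel of where they started. The fingers are empty at (340,150), the small cap is gone from the tray, and the tamper, cup and canister are standing in place. Handing in.

```bash
python3 -c "
from plant import workorder
print(workorder.close_job())"
```

```text
the job is handed in; nothing more can be done
None
```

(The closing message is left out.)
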